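Drift the fence saddle into line on its rail, then fit the bolt

ROBOT

A 7-joint arm with a two-finger parallel gripper is mounted at the origin on the work surface. World frame = base frame: x ahead of the robot, y to its left, z up, the work surface at z = 0. Lengths are in m, angles in rad, forces in N, time in s.
With the tool pointing down it reaches from about 0.35 to 0.9 m from the base axis. Payload 19.9 kg.
Tool frame: the origin (TCP) lies between the finger pads; the fingertips stand bot.tcp_to_tips ahead of it and the grasp point (between the pads) is the TCP (bot.tcp_to_tips is the distance from the TCP to the fingertips, in m); z points along the fingers, y is the line along which they close (so a half turn about z gives the same grasp; the last joint's range is limited). The gripper opens to 85 mm and grips with 20 to 120 N. Pads are 22 mm wide; open, the fingers measure 114 mm over their backs; the gripper's body (76 mm by 85 mm) begins 54 mm behind the grasp point. The pads swing forward as they close: fully open they stand 13 mm farther back than shut.
Start: joints at [1.19, 0.417, -0.01, 1.614, 0.005, 1.111, -0.053], TCP at [0.208, -0.589, 0.25] pointing down, gripper open.
Joint ranges: [-2.81, 2.81], [-0.39, 2.02], [-1.27, 1.25], [0.06, 2.57], [-1.19, 4.33], [0.19, 2], [-2.82, 2.82]. Speed limits (rad/s): [1.89, 1.89, 2.39, 2.39, 3.01, 3.01, 3.01].

INTERFACE

Orientations are given as a 3x3 rotation matrix whose columns are the frame's x, y, z axes.
In Python, from plant import status, get_image, get_calibration, order, bot gives the robot as it stands.
- The arm moves only by the shell command python3 -m pendant 'ROWS' [FORCE]. ROWS is JSON, a list of rows, each a list of 7 numbers: the turn, a rotation vector about the tool's x, y, z scaled (see below), then the shift along the tool's x, y, z scaled (see below), then the opening, from -1 (shut) to 1 (fully open). In form: [[wx, wy, wz, x, y, z, claw], ...]. A call has 1 to 12 rows; each row shifts and turns the commanded pose from where the row before left it, along the tool's axes as they then stand; what a row does not reach is not made up. The controller multiplies each number of a shift by 500 mm and each number of a turn by pi/2 rad. A row lasts 1/8 s, in which the tool goes at most 62.5 mm and 10.7 degrees, less where a joint would pass 70% of its speed; a pose out of reach is approached as far as the arm can. A call with a number of a shift or a turn outside -1 to 1 is refused whole. A call with a gripper value outside its range is refused whole. The fingers move at their own pace and stop on an object; FORCE is the grip in N (left out, the last holds). Time passes only in rows, so rows that do not move let the fingers close. It gives the time, the measured TCP pose, the force, the opening and the grip force at its end, in the units of the state.
- status.sense(): the state, without advancing time (a new reading comes with each control period).
- get_image(name): name is "scene" or "side" or "wrist"; returns the picture (400x640x3 uint8, red, green, blue); there is no depth.
- get_calibration(name): a dict with "fx", "fy", "cx", "cy" (pixels), "camera_from_world" (4x4, takes a point from world to camera coordinates); the wrist camera has in their place "mount" (4x4, takes a point from camera to tool coordinates, whose origin is the TCP and whose axes are the flange's). Camera axes: x right, y up, looking along -z (the intrinsics and any distortion apply to the point x, -y, -z); pixel columns grow to the right and rows downward; lengths in m; the calibration is good to about 2 mm. The wrist camera is an equidistant fisheye: a pixel r from the principal point sees the ray r / f radians off the axis. A picture is of the moment at which its call begins: read the wrist's pose just before it. get_calibration takes no time and is no camera call.
- order.close_job(): hands the job in; it is judged then, once.
The state is a dict: "time_s": time; "qpos": joint angles; "qd": joint speeds; "joint_efforts": joint torques, N m; "tool_pos": TCP position; "tool_rot": TCP orientation; "force": force on the tool from outside, world axes, zero at the start; "moment": the same for the moment, N m; "grip_width": finger opening in m; "finger_force": force on a finger pad.
Only numpy, scipy, OpenCV 4.12 (cv2) and the standard library are available. Lean on these libraries where they do the work, as an engineer would, in place of code of your own. Each camera call takes 0.05 s, during which the arm holds its last target. There are 200 camera calls.

TASK

The fence saddle has been laid on the machine rail, but its two bolt holes do not line up with the holes in the rail under it. Take the red-handled drift from the wooden block, feel for the rail hole through either of the saddle's holes and ease the drift down without forcing it, until its collar rests on the saddle and the saddle has slid into line. Leave the drift standing there and put the black bolt through the other hole until its head sits on the saddle; leave the brass punch and the two wrenches where they are.

Things in the scene. Friction and masses are not known exactly. Their poses are not given: they have to be found in the camera images.
- saddle: dark grey cast fence saddle, 0.75 to 1.25 kg, loose on the rail. Origin: middle of its foot plate's underside, 40 mm above the table; z up, y along the rail. Plate 90 (x) by 190 (y) by 12 mm. 18 mm cheeks hug the rail's sides (0.8 mm play each), so it slides only along y. It lies 8 to 10 mm out of line along y, to one side or the other: which is not known
- saddle_boss (a point): top of the clamp boss on the saddle's middle, 44 mm above the plate's top. Boss 56 mm (x) by 40 mm (y); it holds a chromed bar stub, 29 mm in diameter, lying along x from -60 to +90 mm
- saddle_hole0 (a point): centre of the saddle's bolt hole at y = +65 mm, at its mouth, level with the plate's top (52 mm above the table); axes as the saddle's. Hole 18.5 mm in diameter, straight through the 12 mm plate
- saddle_hole1 (a point): centre of the saddle's bolt hole at y = -65 mm, at its mouth, level with the plate's top (52 mm above the table); axes as the saddle's. Hole 18.5 mm in diameter, straight through the 12 mm plate
- rail: bright ground-steel bar fixed to the table, 70 (x) by 320 (y) by 40 mm high; origin at the middle of its underside. Two holes 18.5 mm in diameter, 130 mm apart like the saddle's, go straight down through its 40 mm on its centre line. They are hidden under the saddle and are not central in its length, so the rail's pose does not tell where they are
- drift_grip (a point): middle of the steel drift's red grip, z up along its axis. Grip 22 mm in diameter, from 29 mm below to 26 mm above this point, plus a 4 mm cap; underside of its 28 mm collar 34 mm below. Under the collar the shank is 17.2 mm thick for 16 mm, then tapers over 34 mm to a flat 5 mm tip, 84 mm below this point. 0.28 kg. Starts upright in the wooden block, collar on the block's top
- bolt_head (a point): centre of the round head of the black M16 socket-head bolt, z up along its axis. Head 24 mm in diameter, 16 mm high (8 mm above and below this point); shank 16 mm in diameter, 40 mm long, its last 4 mm chamfered to 12 mm. 0.12 kg. Starts upright in the wooden block, head on the block's top
- punch_grip (a point): middle of the brass centre punch that stands in the wooden block, 24 mm above the block's top: 16 mm grip, 48 mm high; to be left alone
- rack: fixed wooden tool block 200 mm (x) by 64 mm (y) by 58 mm high, with three 19.5 mm holes, 52 mm deep, 65 mm apart along its x on its centre line; origin at the middle of its underside. Drift, bolt and punch stand in its holes in any order.
- wrench_a: open-ended wrench 180 mm long lying flat on the table; origin under its middle; to be left alone
- wrench_b: open-ended wrench 150 mm long lying flat on the table; origin under its middle; to be left alone
Not all that is in view belongs to the job. Of the things that look like the part that bears bolt_head, the smaller one is meant. Several things look just like the rack: the one meant starts nearest to the robot's base.

How it is judged:
On the way, in this order (a step that is already met when the one before it is completed fails the run):
1. the drift is home in one of the saddle's holes, its collar on the saddle (((z of drift_grip in the frame of saddle_hole0 between 0.03 and 0.038 m and horizontal distance between drift_grip and saddle_hole0 below 0.005 m) or (z of drift_grip in the frame of saddle_hole1 between 0.03 and 0.038 m and horizontal distance between drift_grip and saddle_hole1 below 0.005 m))), for 0.2 s.
2. the bolt's head sits on the saddle at the other hole, the drift still home ((((z of drift_grip in the frame of saddle_hole0 between 0.03 and 0.038 m and horizontal distance between drift_grip and saddle_hole0 below 0.005 m) and (z of bolt_head in the frame of saddle_hole1 between 0.005 and 0.011 m and horizontal distance between bolt_head and saddle_hole1 below 0.003 m)) or ((z of drift_grip in the frame of saddle_hole1 between 0.03 and 0.038 m and horizontal distance between drift_grip and saddle_hole1 below 0.005 m) and (z of bolt_head in the frame of saddle_hole0 between 0.005 and 0.011 m and horizontal distance between bolt_head and saddle_hole0 below 0.003 m)))), for 0.2 s.
At the end, for the whole second after the job is handed in: The drift stands through one saddle hole, collar within 4 mm of the saddle's top; the bolt is through the other, head within 3 mm of the top; bolt head within 3 mm, drift grip within 5 mm of the hole's axis; the saddle lies flat on the rail; all released and at rest ((((z of drift_grip in the frame of saddle_hole0 between 0.03 and 0.038 m and horizontal distance between drift_grip and saddle_hole0 below 0.005 m) and (z of bolt_head in the frame of saddle_hole1 between 0.005 and 0.011 m and horizontal distance between bolt_head and saddle_hole1 below 0.003 m)) or ((z of drift_grip in the frame of saddle_hole1 between 0.03 and 0.038 m and horizontal distance between drift_grip and saddle_hole1 below 0.005 m) and (z of bolt_head in the frame of saddle_hole0 between 0.005 and 0.011 m and horizontal distance between bolt_head and saddle_hole0 below 0.003 m))) and height (world z) of saddle between 0.038 and 0.042 m and angle between saddle's own z axis and vertical below 0.03 rad and linear speed of each of drift, bolt, saddle below 0.01 m/s); the robot touches nothing.
It fails at once if the drift forced: pressed on the saddle or the rail with more than 50 N (contact force between drift and saddle above 50 N or contact force between drift and rail above 50 N).
It fails at once if the bolt forced: pressed on the saddle or the rail with more than 50 N (contact force between bolt and saddle above 50 N or contact force between bolt and rail above 50 N).
It fails at once if the saddle lifted or tipped off the rail (height (world z) of saddle above 0.05 m or angle between saddle's own z axis and vertical above 0.12 rad).
It fails at once if the punch or a wrench moved more than 20 mm (distance of any of punch_grip, wrench_a, wrench_b from where it was at the start of the episode above 0.02 m).
It also fails if it takes over 70 s, if anything falls off the work surface, if the arm or the gripper's body presses on something with over 40 N, if the wrist force passes 120 N, or if a joint passes its speed limit or range.

## Working session

There is one attempt and no reset: what is moved stays moved. The work goes in short steps, Python scripts to look and compute and a shell command to move; the robot and the scene stay as the last step left them, time stands still between calls to the robot, and variables do not carry over. Pictures are saved under pics/ and viewed, at most 10 in all, crops included, and the job is handed in when it is done.

```bash
ls; mkdir -p pics; python3 - <<'E'
from plant import status,get_image,get_calibration,bot
import cv2,numpy as np
s=status.sense();print({k:np.round(v,3).tolist() for k,v in s.items()});print(bot.tcp_to_tips)
for n in("scene","side","wrist"):
    im=get_image(n);cv2.imwrite(f"pics/{n}0.png",im[:,:,::-1]);c=get_calibration(n);print(n,{k:np.round(v,4).tolist() for k,v in c.items()})
E
```

```text
pics
{'time_s': 0.0, 'qpos': [1.19, 0.418, -0.01, 1.614, 0.005, 1.111, -0.053], 'qd': [-0.001, -0.001, 0.0, 0.001, 0.001, -0.001, 0.001], 'joint_efforts': [-0.002, -86.444, 0.678, -43.489, 0.019, 0.007, 0.0], 'tool_pos': [0.208, -0.589, 0.25], 'tool_rot': [[0.943, 0.332, -0.0], [0.332, -0.943, 0.001], [-0.0, -0.001, -1.0]], 'force': [-0.115, -0.467, 0.301], 'moment': [0.031, 0.011, 0.008], 'finger_force': 0.0, 'grip_width': 0.086}
0.019
scene {'fx': 385.7342, 'fy': 385.7342, 'cx': 314.818, 'cy': 203.7169, 'camera_from_world': [[0.6232, 0.7818, -0.0213, -0.4268], [-0.4319, 0.3667, 0.824, 0.1571], [0.652, -0.5043, 0.5662, -1.3188], [0.0, 0.0, 0.0, 1.0]]}
side {'fx': 477.8457, 'fy': 477.8457, 'cx': 324.1068, 'cy': 202.3547, 'camera_from_world': [[-0.8429, -0.538, 0.011, 0.5441], [0.3289, -0.4989, 0.8018, -0.2447], [-0.4259, 0.6795, 0.5974, -0.8295], [0.0, 0.0, 0.0, 1.0]]}
wrist {'fx': 309.7069, 'fy': 309.7069, 'cx': 313.5654, 'cy': 205.4298, 'mount': [[-0.0002, 0.9597, 0.2809, 0.0718], [1.0, -0.0003, 0.0017, -0.0003], [0.0017, 0.2809, -0.9597, -0.1229], [0.0, 0.0, 0.0, 1.0]]}
```

View pics/scene0.png

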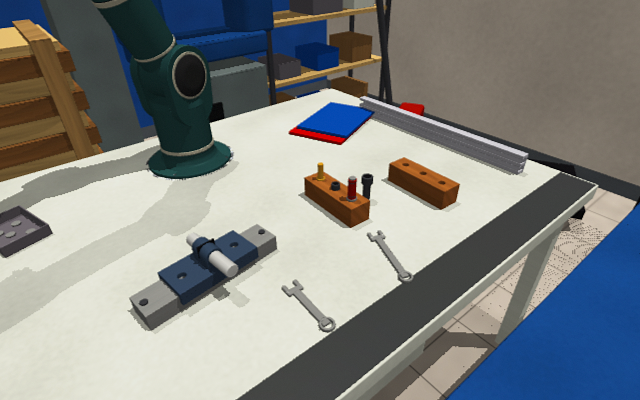

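View pics/side0.png

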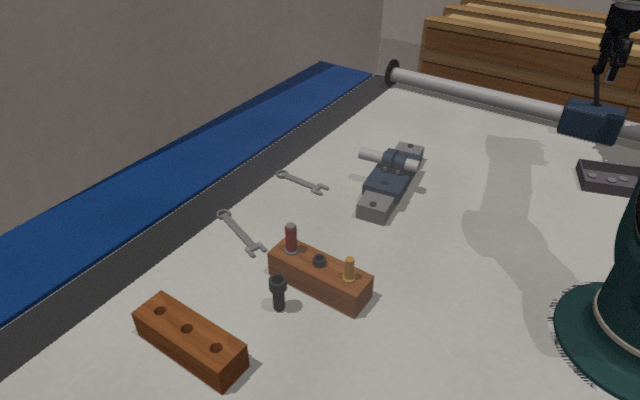

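The scene view shows the saddle at about (208,265). The near rack at (336,195) holds the brass punch (320,172), the small bolt (335,186) and the red drift (352,188). A larger decoy bolt stands on the table at (368,185), and an empty decoy rack is at (424,182). In the side view the drift is at (291,238), the bolt (319,261), the punch (349,268), the big decoy bolt (278,292) and the decoy rack (190,338).

```bash
cat > h.py <<'E'
from plant import status,get_image,get_calibration,bot
import cv2,numpy as np
np.set_printoptions(precision=4,suppress=True)
def ray(n,u,v,s=None):
    c=get_calibration(n); x=(u-c['cx'])/c['fx']; y=(v-c['cy'])/c['fy']
    if n!='wrist':
        M=np.linalg.inv(np.array(c['camera_from_world'])); d=np.array([x,-y,-1.])
    else:
        T=np.eye(4);T[:3,:3]=s['tool_rot'];T[:3,3]=s['tool_pos'];M=T@np.array(c['mount'])
        r=np.hypot(x,y); k=np.sin(r)/max(r,1e-9); d=np.array([x*k,-y*k,-np.cos(r)])
    d=M[:3,:3]@d; return M[:3,3],d/np.linalg.norm(d)
def plane(n,u,v,z,s=None):
    o,d=ray(n,u,v,s); return o+d*(z-o[2])/d[2]
def tri(rs):
    A=sum(np.eye(3)-np.outer(d,d) for o,d in rs); b=sum((np.eye(3)-np.outer(d,d))@o for o,d in rs)
    return np.linalg.solve(A,b)
def proj(p,s):
    c=get_calibration('wrist');T=np.eye(4);T[:3,:3]=s['tool_rot'];T[:3,3]=s['tool_pos'];M=np.linalg.inv(T@np.array(c['mount']))
    q=M[:3,:3]@p+M[:3,3]; x,y,z=q[0],-q[1],-q[2]; t=np.arctan2(np.hypot(x,y),z)/np.hypot(x,y)
    return c['cx']+c['fx']*x*t,c['cy']+c['fy']*y*t
E
python3 - <<'E'
from h import *
P={'drift top':((352,179),(291,224)),'bolt':((335,184),(319,259)),'punch top':((320,164),(349,259)),'bigbolt top':((368,176),(278,278)),'saddle boss':((203,240),(393,155)),'holeA':((182,275),(387,184)),'railend':((143,302),(410,147))}
for k,(a,b) in P.items(): print(k,tri([ray('scene',*a),ray('side',*b)]))
for k,p,z in (('hA',(182,275),.052),('hB',(235,243),.052),('rA',(143,302),.04),('rB',(262,234),.04)): print(k,plane('scene',*p,z))
E
```

```text
drift top [0.6054 0.1822 0.1195]
bolt [0.5373 0.1883 0.0706]
punch top [0.474  0.1892 0.1042]
bigbolt top [0.5696 0.2751 0.0766]
saddle boss [ 0.5677 -0.1921  0.0981]
holeA [ 0.5685 -0.2312  0.0086]
railend [ 0.5875 -0.3416  0.0391]
hA [ 0.5784 -0.2582  0.052 ]
hB [ 0.5589 -0.1262  0.052 ]
rA [ 0.5864 -0.3426  0.04  ]
rB [ 0.5573 -0.0557  0.04  ]
```

```bash
python3 -m pendant '[[0,0,0,0.094,-0.051,-0.01,1],[0,0,0,0.094,-0.051,-0.01,1],[0,0,0,0.094,-0.051,-0.01,1],[0,0,0,0.094,-0.051,-0.01,1],[0,0,0,0.094,-0.051,-0.01,1],[0,0,0,0.094,-0.051,-0.01,1],[0,0,0,0.094,-0.051,-0.01,1],[0,0,0,0.094,-0.051,-0.01,1],[0,0,0,0.094,-0.051,-0.01,1],[0,0,0,0.094,-0.051,-0.01,1]]'
python3 -m pendant '[[0,0,-0.109,0,0,0,1],[0,0,-0.109,0,0,0,1],[0,0,-0.109,0,0,0,1],[0,0,-0.109,0,0,0,1],[0,0,-0.109,0,0,0,1],[0,0,-0.109,0,0,0,1],[0,0,-0.109,0,0,0,1],[0,0,-0.109,0,0,0,1],[0,0,0,0,0,0,1]]'
python3 - <<'E'
from h import *
s=status.sense();np.save('s1.npy',s,allow_pickle=True);im=get_image('wrist');cv2.imwrite('pics/w1.png',im[:,:,::-1])
print(s['tool_pos'],s['tool_rot'],s['time_s'])
E
```

```text
time_s: 1.4
tool_pos: [0.5671, -0.1914, 0.3003]
tool_rot: [[0.943, 0.332, -0.0], [0.332, -0.943, 0.0], [-0.0, -0.0, -1.0]]
force: [0.1, -0.2, 0.1]
grip_width: 0.0852
finger_force: 0.0
time_s: 2.52
tool_pos: [0.5661, -0.1929, 0.3]
tool_rot: [[-0.136, 0.991, -0.0], [0.991, 0.136, 0.0], [0.0, -0.0, -1.0]]
force: [-0.1, -0.8, -0.8]
grip_width: 0.0853
finger_force: 0.0
[ 0.5661 -0.1929  0.3   ] [[-0.1363  0.9907 -0.0004]
 [ 0.9907  0.1363  0.0004]
 [ 0.0005 -0.0003 -1.    ]] 2.525
```

View pics/w1.png

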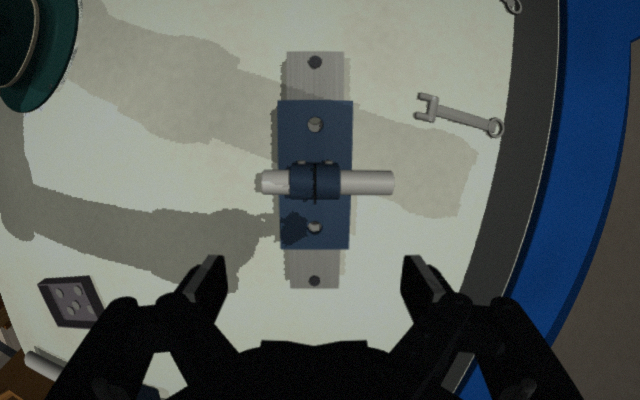

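The wrist view shows the blue-grey saddle plate (278–353, 100–248), hole0 at (315,124) and hole1 at (315,228), both with light crescents inside. The wrench is at (455,115), clear of the saddle. I'll enlarge the holes next and measure their rims.

```bash
python3 - <<'E'
from h import *
s=np.load('s1.npy',allow_pickle=True).item()
im=cv2.imread('pics/w1.png')
a=im[112:138,300:330];b=im[214:242,300:330]
r=lambda x:cv2.resize(x,(360,400),interpolation=cv2.INTER_CUBIC)
cv2.imwrite('pics/c1.png',np.clip(np.hstack([r(a),r(b)])*1.3,0,255).astype(np.uint8))
# plate outline: bluish
hsv=cv2.cvtColor(im,cv2.COLOR_BGR2HSV); m=((hsv[...,0]>95)&(hsv[...,0]<125)&(hsv[...,1]>80)&(hsv[...,2]>25)).astype(np.uint8)
m[:, :260]=0;m[:,370:]=0;m[:90]=0;m[255:]=0
m=cv2.morphologyEx(m,cv2.MORPH_CLOSE,np.ones((7,7)))
c=max(cv2.findContours(m,0,2)[0],key=cv2.contourArea);print(cv2.boundingRect(c))
for side,f in (('top',lambda u:np.where(m[:,u])[0].min()),('bot',lambda u:np.where(m[:,u])[0].max()+1)):
    pts=np.array([plane('wrist',u,f(u),.052,s)[:2] for u in range(285,345,5)]);print(side,pts.mean(0),np.median(pts,0))
for side,f in (('L',lambda v:np.where(m[v])[0].min()),('R',lambda v:np.where(m[v])[0].max()+1)):
    for v in (110,150,235): print(side,v,plane('wrist',f(v),v,.052,s))
for p in ((315,124),(315,228)): print(plane('wrist',*p,.052,s))
E
```

```text
(278, 100, 74, 149)
top [ 0.5525 -0.1019] [ 0.5525 -0.102 ]
bot [ 0.5779 -0.2877] [ 0.5779 -0.2878]
L 110 [ 0.5135 -0.1178  0.052 ]
L 150 [ 0.5206 -0.1655  0.052 ]
L 235 [ 0.5349 -0.2738  0.052 ]
R 110 [ 0.6003 -0.1058  0.052 ]
R 150 [ 0.6064 -0.1537  0.052 ]
R 235 [ 0.6207 -0.2621  0.052 ]
[ 0.5592 -0.1289  0.052 ]
[ 0.5771 -0.2582  0.052 ]
```

View pics/c1.png

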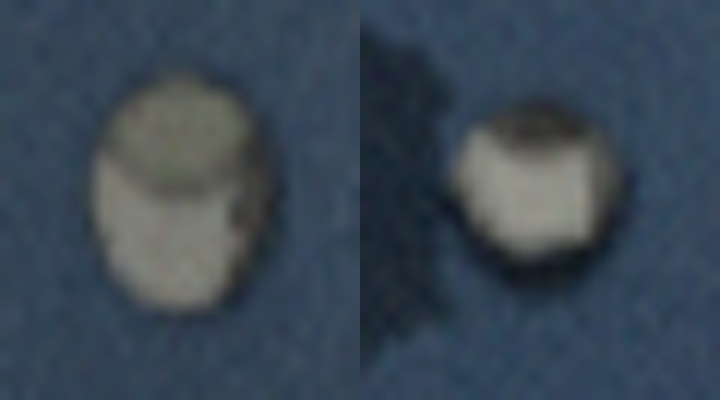

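The crops show that in hole0 (left, rim centre about (315,124)) a second dark circle fills the top, with its lower edge about 7.6 px above the rim's lower edge. Hole1 (right) also has a dark sliver at its top. Both put the rail holes about 9 mm toward saddle +y, which is up in the picture. Next I'll look at the rack.

```bash
python3 -m pendant '[[0,0,0,0.106,0.013,0,1],[0,0,0,0.106,0.013,0,1],[0,0,0,0.106,0.013,0,1],[0,0,0,0.106,0.013,0,1],[0,0,0,0.106,0.013,0,1],[0,0,0,0.106,0.013,0,1],[0,0,0,0.106,0.013,0,1]]'
python3 -m pendant '[[0,0,-0.114,0,0,0,1],[0,0,-0.114,0,0,0,1],[0,0,-0.114,0,0,0,1],[0,0,-0.114,0,0,0,1],[0,0,-0.114,0,0,0,1],[0,0,-0.114,0,0,0,1],[0,0,-0.114,0,0,0,1],[0,0,-0.114,0,0,0,1],[0,0,0,0,0,0,1]]'
python3 - <<'E'
from h import *
s=status.sense();np.save('s2.npy',s,allow_pickle=True);im=get_image('wrist');cv2.imwrite('pics/w2.png',im[:,:,::-1])
print(s['tool_pos'],s['tool_rot'],s['time_s'])
cv2.imwrite('pics/c2.png',cv2.resize(im[60:310,160:480,::-1],(768,600)))
E
```

```text
time_s: 3.45
tool_pos: [0.5602, 0.1826, 0.3004]
tool_rot: [[-0.133, 0.991, 0.0], [0.991, 0.133, -0.0], [-0.0, 0.0, -1.0]]
force: [0.9, -1.1, 0.3]
grip_width: 0.0855
finger_force: 0.0
time_s: 4.58
tool_pos: [0.5604, 0.1808, 0.3]
tool_rot: [[-1.0, 0.005, -0.001], [0.005, 1.0, 0.0], [0.001, 0.0, -1.0]]
force: [-0.4, 0.0, -0.1]
grip_width: 0.0855
finger_force: 0.0
[0.5604 0.1808 0.3   ] [[-1.      0.0048 -0.0007]
 [ 0.0048  1.      0.0002]
 [ 0.0007  0.0002 -1.    ]] 4.575
```

View pics/c2.png

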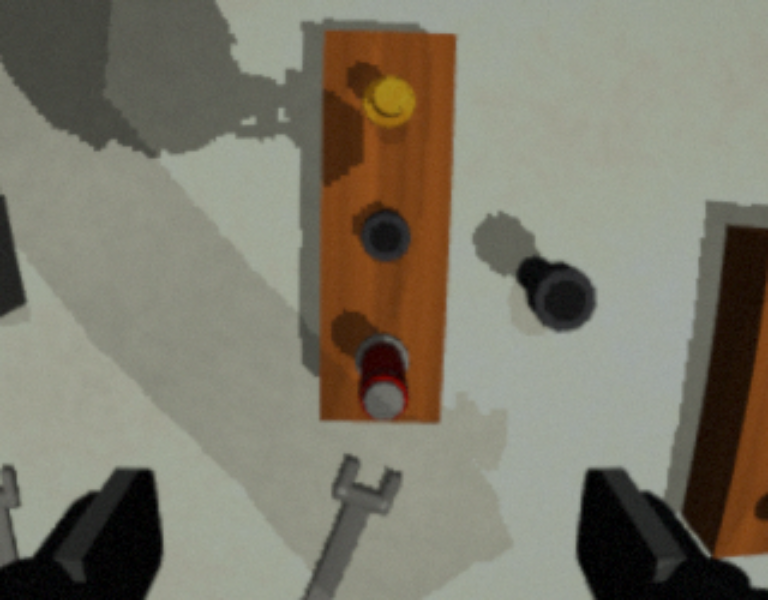

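The close crop confirms the layout. The brass punch is at crop (388,102), the small black bolt in the rack at (386,235), the larger decoy bolt outside it at (563,296), and the red drift's cap at (384,400).

```bash
python3 - <<'E'
from h import *
s=np.load('s2.npy',allow_pickle=True).item();im=cv2.imread('pics/w2.png')
f=lambda x,y:(160+(x+.5)/2.4-.5,60+(y+.5)/2.4-.5)
g=im.max(2)
m=np.zeros(g.shape,np.uint8);m[140:175,305:340]=(g[140:175,305:340]<75)
c=max(cv2.findContours(m,0,2)[0],key=cv2.contourArea);print('bolt',cv2.minEnclosingCircle(c),plane('wrist',*cv2.minEnclosingCircle(c)[0],.074,s))
hsv=cv2.cvtColor(im,cv2.COLOR_BGR2HSV)
m=((hsv[...,1]<60)&(g>80)).astype(np.uint8);n=np.zeros_like(m);n[215:236,309:332]=m[215:236,309:332]
c=max(cv2.findContours(n,0,2)[0],key=cv2.contourArea);(a,b),r=cv2.minEnclosingCircle(c);print('cap',a,b,r,plane('wrist',a,b,.122,s))
for k,p,z in (('cap',(384,400),.122),('bolt',(386,235),.074),('punch',(391,100),.106),('collar',(382,359),.062)):print(k,plane('wrist',*f(*p),z,s))
for p in((324,30),(456,34),(440,422),(320,420)):print('rack',plane('wrist',*f(*p),.058,s))
E
```

```text
bolt ((318.6190490722656, 157.17857360839844), 12.285818099975586) [0.5343 0.1877 0.074 ]
cap 319.54052734375 226.8918914794922 7.541426658630371 [0.6003 0.1877 0.122 ]
cap [0.5998 0.1879 0.122 ]
bolt [0.5348 0.1899 0.074 ]
punch [0.4728 0.1913 0.106 ]
collar [0.5997 0.1881 0.062 ]
rack [0.4353 0.1607 0.058 ]
rack [0.4371 0.2244 0.058 ]
rack [0.6361 0.219  0.058 ]
rack [0.6345 0.1555 0.058 ]
```

```bash
python3 -m pendant '[[0,0,0,-0.079,0.015,0.04,1],[0,0,0,0,0,0.1,1],[0,0,0,0,0,0.1,1],[0,0,0,0,0,0.1,1],[0,0,0,0,0,0.06,1],[0,0,0,0,0,0.016,1],[0,0,0,0,0,0,1]]'
python3 -m pendant '[[0,0,0,0,0,0,-1],[0,0,0,0,0,0,-1],[0,0,0,0,0,0,-1],[0,0,0,0,0,0,-1],[0,0,0,0,0,0,-1],[0,0,0,0,0,0,-1]]' 60
```

```text
time_s: 5.5
tool_pos: [0.6001, 0.1887, 0.0929]
tool_rot: [[-1.0, 0.003, 0.0], [0.003, 1.0, 0.0], [-0.0, 0.0, -1.0]]
force: [0.6, 0.3, 1.0]
grip_width: 0.0855
finger_force: 0.0
time_s: 6.25
tool_pos: [0.6001, 0.1884, 0.0927]
tool_rot: [[-1.0, 0.001, 0.0], [0.001, 1.0, -0.0], [-0.0, -0.0, -1.0]]
force: [-0.9, -1.1, 5.5]
grip_width: 0.0206
finger_force: 58.3
```

```bash
python3 -m pendant '[[0,0,0,0,0,-0.04,-1],[0,0,0,0,0,-0.1,-1],[0,0,0,0,0,-0.1,-1],[0,0,0,0,0,-0.074,-1],[0,0,0,0,0,0,-1],[0,0,0,0,0,0,-1]]'
python3 - <<'E'
from h import *
s=status.sense();np.save('s3.npy',s,allow_pickle=True);im=get_image('wrist');cv2.imwrite('pics/w3.png',im[:,:,::-1])
print(s['tool_pos'],s['force'],s['grip_width'])
print([proj(s['tool_pos']+s['tool_rot']@np.array(p),s) for p in ([0,0,-.03],[0,0,.034],[0,0,.084])])
cv2.imwrite('pics/c3.png',cv2.resize(im[180:400,210:430,::-1],(600,600)))
E
```

```text
time_s: 7.0
tool_pos: [0.5995, 0.1882, 0.2491]
tool_rot: [[-1.0, 0.0, -0.0], [0.0, 1.0, -0.0], [0.0, -0.0, -1.0]]
force: [-0.3, -0.3, -2.6]
grip_width: 0.0208
finger_force: 59.1
[0.5995 0.1882 0.2491] [-0.3425 -0.3382 -2.5627] 0.020792528951403287
[(np.float64(312.33009235931667), np.float64(320.254949640165)), (np.float64(312.52167802815086), np.float64(249.47649786536928)), (np.float64(312.61075980970134), np.float64(220.05899653588557))]
```

View pics/c3.png

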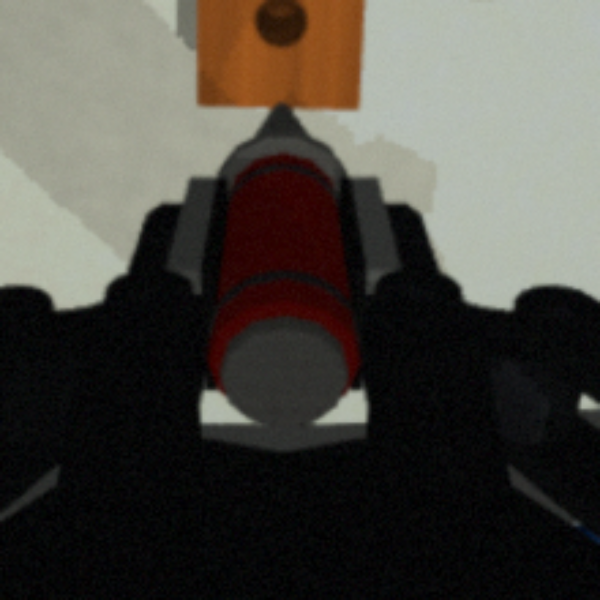

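In the close crop the drift is gripped straight, with its cap at (288,372) and tip at (283,105). Seen through the camera, that is about 1 mm off the TCP axis. I'm carrying it over hole0.

```bash
python3 -m pendant '[[0,0,0,0.014,-0.1045,0,-1],[0,0,0,0.014,-0.1045,0,-1],[0,0,0,0.014,-0.1045,0,-1],[0,0,0,0.014,-0.1045,0,-1],[0,0,0,0.014,-0.1045,0,-1],[0,0,0,0.014,-0.1045,0,-1]]'
python3 -m pendant '[[0,0,0.114,0,0,0,-1],[0,0,0.114,0,0,0,-1],[0,0,0.114,0,0,0,-1],[0,0,0.114,0,0,0,-1],[0,0,0.114,0,0,0,-1],[0,0,0.114,0,0,0,-1],[0,0,0.114,0,0,0,-1],[0,0,0.114,0,0,0,-1],[0,0,0,0,0,0,-1],[0,0,0,0,0,0,-1]]'
python3 - <<'E'
from h import *
s=status.sense();R=np.array(s['tool_rot']);print(s['tool_pos'],R,s['force'])
d=np.array([.5578,-.1254,.150])-s['tool_pos'];print('units',R.T@d/.5)
E
```

```text
time_s: 7.8
tool_pos: [0.5568, -0.1267, 0.2484]
tool_rot: [[-1.0, 0.0, -0.002], [0.0, 1.0, 0.001], [0.002, 0.001, -1.0]]
force: [1.2, -0.6, -2.5]
grip_width: 0.0206
finger_force: 59.4
time_s: 9.05
tool_pos: [0.5575, -0.1248, 0.2488]
tool_rot: [[-0.142, 0.99, -0.001], [0.99, 0.142, 0.0], [0.001, -0.001, -1.0]]
force: [-0.4, 0.5, -1.9]
grip_width: 0.0209
finger_force: 59.4
[ 0.5575 -0.1248  0.2488] [[-0.1417  0.9899 -0.0009]
 [ 0.9899  0.1417  0.0004]
 [ 0.0006 -0.0008 -1.    ]] [-0.3658  0.5176 -1.9485]
units [-0.0013  0.0006  0.1976]
```

```bash
python3 -m pendant '[[0,0,0,-0.0013,0.0006,0.09,-1],[0,0,0,0,0,0.09,-1],[0,0,0,0,0,0.03,-1],[0,0,0,0,0,0,-1],[0,0,0,0,0,0,-1]]'
python3 - <<'E'
from h import *
s=status.sense();np.save('s4.npy',s,allow_pickle=True);im=get_image('wrist')
print(s['tool_pos'],s['force']);u,v=proj(np.array([.5586,-.1243,.052]),s);print(u,v)
u,v=int(u),int(v);cv2.imwrite('pics/c4.png',cv2.resize(im[v-30:v+30,u-30:u+30,::-1],(480,480),interpolation=cv2.INTER_CUBIC))
im=get_image('side');cv2.imwrite('pics/side4.png',im[:,:,::-1])
E
```

```text
time_s: 9.68
tool_pos: [0.559, -0.1257, 0.1459]
tool_rot: [[-0.138, 0.99, 0.002], [0.99, 0.138, -0.0], [-0.001, 0.002, -1.0]]
force: [0.8, 0.1, -2.6]
grip_width: 0.0207
finger_force: 59.5
[ 0.559  -0.1257  0.1459] [ 0.8189  0.0504 -2.6201]
312.83764849404554 214.80408629785163
```

View pics/c4.png

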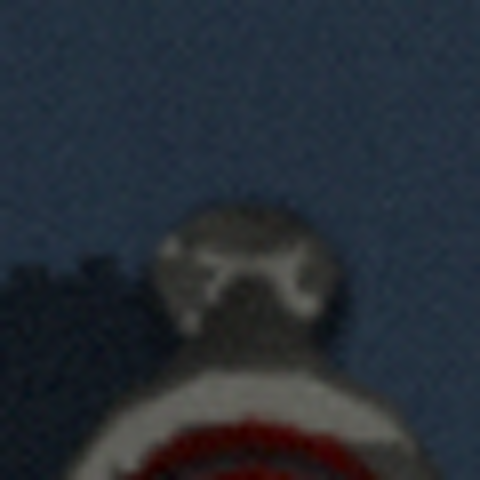

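The tip shows at crop (250,280) inside the hole mouth, which spans 155–345 with its top rim at 205. It works out at about +3 mm along saddle y, against the 4.6 mm I want, so I'll shift 1.5 mm and descend gently.

```bash
python3 -m pendant '[[0,0,0,0.003,0,0,-1],[0,0,0,0,0,0.012,-1],[0,0,0,0,0,0.012,-1],[0,0,0,0,0,0.012,-1],[0,0,0,0,0,0,-1],[0,0,0,0,0,0,-1]]'; python3 -m pendant '[[0,0,0,0,0,0.004,-1],[0,0,0,0,0,0.004,-1],[0,0,0,0,0,0,-1]]'; python3 -m pendant '[[0,0,0,0,0,0.004,-1],[0,0,0,0,0,0,-1]]'
```

```text
time_s: 10.52
tool_pos: [0.5579, -0.1242, 0.1262]
tool_rot: [[-0.137, 0.991, -0.0], [0.991, 0.137, -0.0], [-0.0, -0.0, -1.0]]
force: [0.3, -0.8, -3.7]
grip_width: 0.0205
finger_force: 59.5
time_s: 10.9
tool_pos: [0.558, -0.1244, 0.1222]
tool_rot: [[-0.137, 0.991, 0.0], [0.991, 0.137, -0.0], [-0.0, 0.0, -1.0]]
force: [1.9, -3.2, -2.1]
grip_width: 0.0206
finger_force: 59.5
time_s: 11.15
tool_pos: [0.558, -0.1245, 0.1202]
tool_rot: [[-0.137, 0.991, 0.0], [0.991, 0.137, -0.0], [-0.0, 0.0, -1.0]]
force: [2.7, -5.0, -2.3]
grip_width: 0.0207
finger_force: 59.7
```

It is in: the tip is below the rail top with no upward push, and the saddle is already resisting along −y. I'll keep easing down while moving toward +y.

```bash
python3 -m pendant '[[0,0,0,0.001,0,0.004,-1],[0,0,0,0.001,0,0.004,-1],[0,0,0,0.0007,0,0.004,-1],[0,0,0,0,0,0,-1]]'; python3 -m pendant '[[0,0,0,0.0008,0,0.004,-1],[0,0,0,0.0008,0,0.004,-1],[0,0,0,0,0,0,-1]]'
```

```text
time_s: 11.65
tool_pos: [0.5583, -0.1243, 0.1148]
tool_rot: [[-0.136, 0.991, 0.001], [0.991, 0.136, -0.002], [-0.002, 0.001, -1.0]]
force: [1.9, -9.7, 2.5]
grip_width: 0.0206
finger_force: 60.4
time_s: 12.02
tool_pos: [0.5585, -0.1236, 0.1111]
tool_rot: [[-0.136, 0.991, 0.002], [0.991, 0.136, -0.002], [-0.002, 0.002, -1.0]]
force: [2.8, -12.1, 7.1]
grip_width: 0.0205
finger_force: 60.5
```

```bash
python3 -m pendant '[[0,0,0,0.002,0,0,-1],[0,0,0,0.002,0,0.002,-1],[0,0,0,0,0,0,-1]]'; python3 -m pendant '[[0,0,0,0.001,0,0.004,-1],[0,0,0,0,0,0,-1]]'
```

```text
time_s: 12.4
tool_pos: [0.5579, -0.1209, 0.1098]
tool_rot: [[-0.137, 0.991, 0.001], [0.991, 0.137, -0.001], [-0.001, 0.001, -1.0]]
force: [1.5, -7.4, 5.0]
grip_width: 0.0205
finger_force: 60.2
time_s: 12.65
tool_pos: [0.5581, -0.1207, 0.1083]
tool_rot: [[-0.136, 0.991, 0.002], [0.991, 0.136, -0.002], [-0.002, 0.002, -1.0]]
force: [0.5, -9.6, 13.0]
grip_width: 0.0207
finger_force: 61.1
```

```bash
python3 -m pendant '[[0,0,0,0.002,0,0,-1],[0,0,0,0,0,0,-1],[0,0,0,0,0,0,-1]]'; python3 -m pendant '[[0,0,0,0.001,0,0.003,-1],[0,0,0,0.001,0,0.003,-1],[0,0,0,0,0,0,-1]]'
```

```text
time_s: 13.02
tool_pos: [0.558, -0.1202, 0.1083]
tool_rot: [[-0.136, 0.991, 0.002], [0.991, 0.136, -0.002], [-0.003, 0.002, -1.0]]
force: [0.2, -10.2, 11.9]
grip_width: 0.0209
finger_force: 61.0
time_s: 13.4
tool_pos: [0.5579, -0.1192, 0.1055]
tool_rot: [[-0.136, 0.991, 0.002], [0.991, 0.136, -0.002], [-0.003, 0.002, -1.0]]
force: [-0.2, -11.1, 12.9]
grip_width: 0.0206
finger_force: 61.0
```

```bash
python3 -m pendant '[[0,0,0,0.0005,0,0.004,-1],[0,0,0,0.0005,0,0.004,-1],[0,0,0,0,0,0,-1]]'; python3 -m pendant '[[0,0,0,0,0,0.004,-1],[0,0,0,0,0,0,-1]]'
```

```text
time_s: 13.78
tool_pos: [0.5581, -0.119, 0.102]
tool_rot: [[-0.136, 0.991, 0.003], [0.991, 0.136, -0.003], [-0.003, 0.002, -1.0]]
force: [-2.6, -11.7, 22.4]
grip_width: 0.0205
finger_force: 62.1
time_s: 14.02
tool_pos: [0.5573, -0.1181, 0.0986]
tool_rot: [[-0.136, 0.991, 0.001], [0.991, 0.136, -0.001], [-0.001, 0.001, -1.0]]
force: [2.7, -8.2, 1.8]
grip_width: 0.0206
finger_force: 59.7
```

```bash
python3 -m pendant '[[0,0,0,0,0,0.003,-1],[0,0,0,0,0,0.003,-1],[0,0,0,0,0,0,-1]]'; python3 -m pendant '[[0,0,0,0,0,0.003,-1],[0,0,0,0,0,0,-1]]'
```

```text
time_s: 14.4
tool_pos: [0.5573, -0.1181, 0.0955]
tool_rot: [[-0.136, 0.991, 0.001], [0.991, 0.136, -0.001], [-0.001, 0.001, -1.0]]
force: [1.8, -9.1, 0.4]
grip_width: 0.0206
finger_force: 59.9
time_s: 14.65
tool_pos: [0.5573, -0.1181, 0.094]
tool_rot: [[-0.136, 0.991, 0.001], [0.991, 0.136, -0.001], [-0.001, 0.001, -1.0]]
force: [2.5, -8.0, 1.7]
grip_width: 0.0207
finger_force: 60.0
```

```bash
python3 -m pendant '[[0,0,0,-0.001,0,0.003,-1],[0,0,0,0,0,0.003,-1],[0,0,0,0,0,0,-1]]'; python3 -m pendant '[[0,0,0,0,0,0.003,-1],[0,0,0,0,0,0,-1]]'
```

```text
time_s: 15.02
tool_pos: [0.5574, -0.1182, 0.0912]
tool_rot: [[-0.137, 0.991, 0.001], [0.991, 0.137, -0.001], [-0.001, 0.001, -1.0]]
force: [0.1, -6.2, 6.4]
grip_width: 0.0204
finger_force: 60.7
time_s: 15.28
tool_pos: [0.5574, -0.1181, 0.0898]
tool_rot: [[-0.137, 0.991, 0.001], [0.991, 0.137, -0.001], [-0.001, 0.001, -1.0]]
force: [-0.7, -5.9, 5.4]
grip_width: 0.0207
finger_force: 60.8
```

```bash
python3 -m pendant '[[0,0,0,0,0,0.002,-1],[0,0,0,0,0,0.002,-1],[0,0,0,0,0,0,-1]]'; python3 -m pendant '[[0,0,0,0,0,0.002,-1],[0,0,0,0,0,0,-1]]'
```

```text
time_s: 15.65
tool_pos: [0.5574, -0.1181, 0.0878]
tool_rot: [[-0.137, 0.991, 0.001], [0.991, 0.137, -0.001], [-0.001, 0.001, -1.0]]
force: [-0.3, -5.9, 6.8]
grip_width: 0.0205
finger_force: 60.9
time_s: 15.9
tool_pos: [0.5574, -0.1181, 0.0869]
tool_rot: [[-0.137, 0.991, 0.001], [0.991, 0.137, -0.001], [-0.001, 0.001, -1.0]]
force: [-1.6, -6.0, 9.4]
grip_width: 0.0204
finger_force: 61.0
```

```bash
python3 -m pendant '[[0,0,0,0,0,0.001,-1],[0,0,0,0,0,0.001,-1],[0,0,0,0,0,0,-1]]'; python3 -m pendant '[[0,0,0,0,0,0.001,-1],[0,0,0,0,0,0,-1]]'
```

```text
time_s: 16.27
tool_pos: [0.5576, -0.1182, 0.0867]
tool_rot: [[-0.137, 0.991, 0.001], [0.991, 0.137, -0.001], [-0.002, 0.001, -1.0]]
force: [-6.5, -6.4, 25.1]
grip_width: 0.0211
finger_force: 62.5
time_s: 16.52
tool_pos: [0.5576, -0.1183, 0.0866]
tool_rot: [[-0.137, 0.991, 0.001], [0.991, 0.137, -0.002], [-0.002, 0.001, -1.0]]
force: [-10.2, -6.9, 33.3]
grip_width: 0.0207
finger_force: 63.4
```

It has seated: the collar is resting, with TCP z at the predicted 0.0867. I'll relax the push, open and rise.

```bash
python3 -m pendant '[[0,0,0,0,0,-0.003,-1],[0,0,0,0,0,0,-0.6],[0,0,0,0,0,0,-0.2],[0,0,0,0,0,0,0.2],[0,0,0,0,0,0,0.2],[0,0,0,0,0,0,0.2]]'; python3 -m pendant '[[0,0,0,0,0,-0.05,0.4],[0,0,0,0,0,-0.1,1],[0,0,0,0,0,-0.1,1],[0,0,0,0,0,-0.1,1],[0,0,0,0,0,-0.07,1],[0,0,0,0,0,0,1]]'
python3 - <<'E'
from h import *
s=status.sense();np.save('s5.npy',s,allow_pickle=True);im=get_image('wrist');cv2.imwrite('pics/w5.png',im[:,:,::-1]);R=np.array(s['tool_rot'])
print(s['tool_pos']);a=im[60:400,180:460,::-1];im=get_image('side');b=im[110:250,330:450,::-1]
cv2.imwrite('pics/c5.png',np.hstack([cv2.resize(a,(450,546)),cv2.resize(b,(350,546))]))
E
```

```text
time_s: 17.27
tool_pos: [0.5569, -0.1174, 0.0862]
tool_rot: [[-0.137, 0.991, -0.0], [0.991, 0.137, 0.0], [0.0, -0.0, -1.0]]
force: [-0.7, -0.6, -0.5]
grip_width: 0.0512
finger_force: 0.0
time_s: 18.02
tool_pos: [0.5579, -0.1175, 0.2988]
tool_rot: [[-0.137, 0.991, 0.004], [0.991, 0.137, -0.001], [-0.002, 0.004, -1.0]]
force: [0.7, -0.7, -1.2]
grip_width: 0.0854
finger_force: 0.0
[ 0.5579 -0.1175  0.2988]
```

View pics/c5.png

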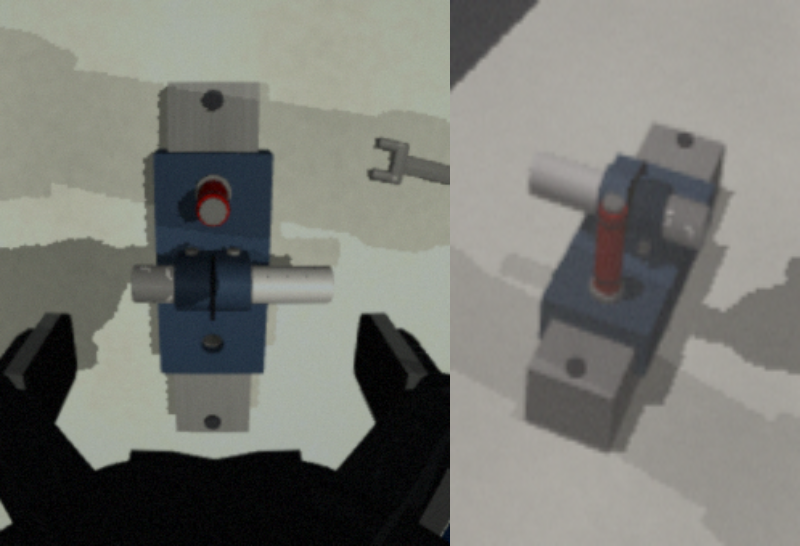

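The drift stands upright in hole0 at left crop (213,200), and the saddle has slid along the rail. Hole1 is free at (212,343). Next is the small bolt, in the middle slot of the rack.

```bash
python3 -m pendant '[[0,0,0,0.103,0.0065,0,1],[0,0,0,0.103,0.0065,0,1],[0,0,0,0.103,0.0065,0,1],[0,0,0,0.103,0.0065,0,1],[0,0,0,0.103,0.0065,0,1],[0,0,0,0.101,0.0065,0,1]]'
python3 -m pendant '[[0,0,-0.114,0,0,0,1],[0,0,-0.114,0,0,0,1],[0,0,-0.114,0,0,0,1],[0,0,-0.114,0,0,0,1],[0,0,-0.114,0,0,0,1],[0,0,-0.114,0,0,0,1],[0,0,-0.114,0,0,0,1],[0,0,-0.114,0,0,0,1],[0,0,0,0,0,0,1],[0,0,0,0,0,0,1]]'
python3 - <<'E'
from h import *
s5=np.load('s5.npy',allow_pickle=True).item();print('hole1',plane('wrist',311.7,273.2,.052,s5))
s=status.sense();R=np.array(s['tool_rot']);im=get_image('wrist')
print(s['tool_pos'],R);print('units',R.T@(np.array([.5351,.1902,.078])-s['tool_pos'])/.5)
u,v=map(int,proj(np.array([.535,.19,.074]),s));g=im.max(2);m=np.zeros(g.shape,np.uint8);w=slice(v-18,v+18),slice(u-18,u+18);m[w]=g[w]<75
c=max(cv2.findContours(m,0,2)[0],key=cv2.contourArea);p,r=cv2.minEnclosingCircle(c);print(u,v,p,r,plane('wrist',*p,.074,s))
E
```

```text
time_s: 18.88
tool_pos: [0.5333, 0.1916, 0.295]
tool_rot: [[-0.137, 0.991, -0.002], [0.991, 0.137, -0.0], [-0.0, -0.002, -1.0]]
force: [0.6, -0.9, 0.2]
grip_width: 0.0852
finger_force: 0.0
time_s: 20.12
tool_pos: [0.5338, 0.1901, 0.2957]
tool_rot: [[-1.0, 0.005, -0.001], [0.005, 1.0, 0.0], [0.001, 0.0, -1.0]]
force: [0.3, 0.9, 0.4]
grip_width: 0.0855
finger_force: 0.0
hole1 [ 0.5756 -0.2496  0.052 ]
[0.5338 0.1901 0.2957] [[-1.      0.0046 -0.0011]
 [ 0.0046  1.      0.0001]
 [ 0.0011  0.0001 -1.    ]]
units [-0.003   0.0001  0.4353]
312 181 (311.3823547363281, 179.61764526367188) 12.693244934082031 [0.5328 0.1886 0.074 ]
```

```bash
python3 -m pendant '[[0,0,0,-0.0015,0,0.1,1],[0,0,0,0,0,0.1,1],[0,0,0,0,0,0.1,1],[0,0,0,0,0,0.09,1],[0,0,0,0,0,0.03,1],[0,0,0,0,0,0.015,1],[0,0,0,0,0,0,1],[0,0,0,0,0,0,1]]'
python3 -m pendant '[[0,0,0,0,0,0,-1],[0,0,0,0,0,0,-1],[0,0,0,0,0,0,-1],[0,0,0,0,0,0,-1],[0,0,0,0,0,0,-1],[0,0,0,0,0,0,-1]]' 60
```

```text
time_s: 21.18
tool_pos: [0.5354, 0.1904, 0.08]
tool_rot: [[-1.0, 0.001, 0.002], [0.001, 1.0, 0.0], [-0.002, 0.0, -1.0]]
force: [-0.3, 0.5, -0.3]
grip_width: 0.0849
finger_force: 0.0
time_s: 21.92
tool_pos: [0.5348, 0.1903, 0.0791]
tool_rot: [[-1.0, 0.001, 0.0], [0.001, 1.0, -0.0], [-0.0, -0.0, -1.0]]
force: [-1.8, -2.1, 7.8]
grip_width: 0.0212
finger_force: 58.4
```

```bash
python3 -m pendant '[[0,0,0,0,0,-0.03,-1],[0,0,0,0,0,-0.1,-1],[0,0,0,0,0,-0.1,-1],[0,0,0,0,0,-0.11,-1],[0,0,0,0,0,0,-1],[0,0,0,0,0,0,-1]]'
python3 - <<'E'
from h import *
s=status.sense();np.save('s6.npy',s,allow_pickle=True);im=get_image('wrist');cv2.imwrite('pics/w6.png',im[:,:,::-1])
print(s['tool_pos'],s['force'],s['grip_width'])
print([[(a-b)*2.727 for a,b in zip(proj(s['tool_pos']+s['tool_rot']@np.array(p),s),(210,180))] for p in ([0,0,.005],[0,0,.021],[0,0,.061])])
cv2.imwrite('pics/c6.png',cv2.resize(im[180:400,210:430,::-1],(600,600)))
E
```

```text
time_s: 22.68
tool_pos: [0.5345, 0.1899, 0.2488]
tool_rot: [[-1.0, 0.001, -0.0], [0.001, 1.0, -0.0], [0.0, -0.0, -1.0]]
force: [0.1, -0.2, -1.4]
grip_width: 0.0211
finger_force: 59.0
[0.5345 0.1899 0.2488] [ 0.1449 -0.1854 -1.4417] 0.021128286062524995
[[np.float64(279.3784041840007), np.float64(258.9263771408364)], [np.float64(279.4942921497407), np.float64(217.83485634358863)], [np.float64(279.7202107884424), np.float64(141.45180777038377)]]
```

View pics/c6.png

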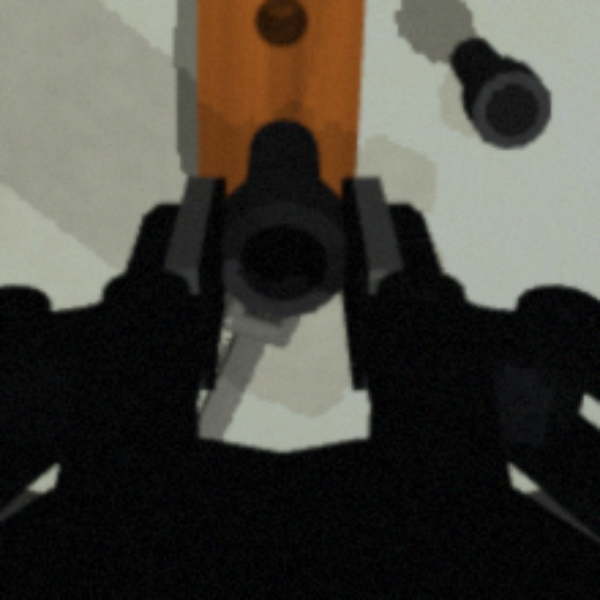

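The bolt is gripped upright. Its head is centred at crop (284,256), about 1 mm off the TCP axis, much like the drift was. I'm carrying it over hole1 and measuring the plate edges from the earlier wrist picture.

```bash
python3 -m pendant '[[0,0,0,-0.0102,-0.1094,0,-1],[0,0,0,-0.0102,-0.1094,0,-1],[0,0,0,-0.0102,-0.1094,0,-1],[0,0,0,-0.0102,-0.1094,0,-1],[0,0,0,-0.0102,-0.1094,0,-1],[0,0,0,-0.0102,-0.1094,0,-1],[0,0,0,-0.0102,-0.1094,0,-1],[0,0,0,-0.0102,-0.1094,0,-1]]'
python3 -m pendant '[[0,0,0.114,0,0,0,-1],[0,0,0.114,0,0,0,-1],[0,0,0.114,0,0,0,-1],[0,0,0.114,0,0,0,-1],[0,0,0.114,0,0,0,-1],[0,0,0.114,0,0,0,-1],[0,0,0.114,0,0,0,-1],[0,0,0.114,0,0,0,-1],[0,0,0,0,0,0,-1],[0,0,0,0,0,0,-1]]'
python3 - <<'E'
from h import *
s=np.load('s5.npy',allow_pickle=True).item();im=cv2.imread('pics/w5.png')
hsv=cv2.cvtColor(im,cv2.COLOR_BGR2HSV); m=((hsv[...,0]>95)&(hsv[...,0]<125)&(hsv[...,1]>80)&(hsv[...,2]>25)).astype(np.uint8)
a=np.array([-.137,.9906]);m[:140]=0;m[300:]=0;m[:,:265]=0;m[:,355:]=0
for n,f in(('top',lambda u:np.where(m[:,u])[0].min()),('bot',lambda u:np.where(m[:,u])[0].max()+1)):
    print(n,np.median([plane('wrist',u-.5,f(u)-.5,.052,s)[:2]@a for u in range(287,340,4)]), f(310))
print('centreline',[plane('wrist',(np.where(m[v])[0].min()+np.where(m[v])[0].max())/2,v,.052,s)[:2] for v in (165,190,280)])
print('drift-based hole1 along axis',np.array([.5751,-.2468])@a)
s=status.sense();R=np.array(s['tool_rot']);print(s['tool_pos'],R,R.T@(np.array([.5751,-.2475,.13])-s['tool_pos'])/.5)
E
```

```text
time_s: 23.72
tool_pos: [0.5748, -0.2491, 0.2475]
tool_rot: [[-1.0, 0.0, -0.002], [0.0, 1.0, 0.001], [0.002, 0.001, -1.0]]
force: [0.6, -0.1, -1.4]
grip_width: 0.0214
finger_force: 59.1
time_s: 24.98
tool_pos: [0.5752, -0.2472, 0.2481]
tool_rot: [[-0.142, 0.99, -0.001], [0.99, 0.142, 0.001], [0.001, -0.001, -1.0]]
force: [1.1, -0.2, -2.0]
grip_width: 0.0213
finger_force: 59.1
top -0.16680734351201104 155
bot -0.35434716643738995 292
centreline [array([ 0.5552, -0.1034]), array([ 0.5595, -0.1341]), array([ 0.5765, -0.2589])]
drift-based hole1 along axis -0.32326878
[ 0.5752 -0.2472  0.2481] [[-0.1418  0.9899 -0.0011]
 [ 0.9899  0.1418  0.0006]
 [ 0.0008 -0.001  -1.    ]] [-0.0008 -0.      0.2361]
```

```bash
python3 -m pendant '[[0,0,0,-0.002,0,0.1,-1],[0,0,0,0,0,0.1,-1],[0,0,0,0,0,0.045,-1],[0,0,0,0,0,0,-1],[0,0,0,0,0,0,-1],[0,0,0,0,0,0,-1]]'
python3 - <<'E'
from h import *
s=status.sense();np.save('s7.npy',s,allow_pickle=True);im=get_image('wrist');R=np.array(s['tool_rot'])
print(s['tool_pos'],s['force'])
h=np.array([.5755,-.2475,.052]);u,v=proj(h,s);u,v=int(u),int(v);print(u,v)
print([[ (a-b)*8 for a,b in zip(proj(h+np.array([-.137,.9906,0])*d,s),(u-35,v-40))] for d in (-.00925,0,.00925)])
im=cv2.convertScaleAbs(im,alpha=2.0)
cv2.imwrite('pics/c7.png',cv2.resize(im[v-40:v+30,u-35:u+35,::-1],(560,560),interpolation=cv2.INTER_CUBIC))
E
```

```text
time_s: 25.72
tool_pos: [0.5761, -0.2486, 0.1276]
tool_rot: [[-0.138, 0.99, 0.002], [0.99, 0.138, -0.001], [-0.001, 0.001, -1.0]]
force: [0.2, -0.2, -1.4]
grip_width: 0.0217
finger_force: 59.1
[ 0.5761 -0.2486  0.1276] [ 0.249  -0.2058 -1.4458]
312 223
[[np.float64(284.9068865147128), np.float64(424.4551877344786)], [np.float64(284.8628385254483), np.float64(323.56358504388527)], [np.float64(284.8263928114784), np.float64(219.65100789186772)]]
```

View pics/c7.png

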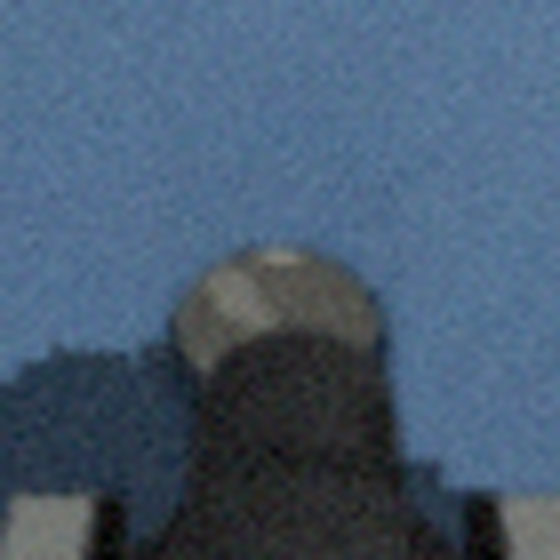

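The picture shows the hole's far rim at row 245 and its sides at 175 and 385 (centre about 280). The bolt tip's front edge is at row 333, column about 296.

```bash
python3 - <<'E'
from h import *
s=np.load('s7.npy',allow_pickle=True).item();P=np.array(s['tool_pos']);R=np.array(s['tool_rot'])
u,v=312,223
cr=lambda p:np.array([(a-b)*8 for a,b in zip(proj(p,s),(u-35,v-40))])
t=lambda x,y,z:P+R@np.array([x,y,z])
print('tip r6',cr(t(.006,0,.061)),'r8',cr(t(.008,0,.057)),'per mm x,y',cr(t(.007,0,.061))-cr(t(.006,0,.061)),cr(t(.006,.001,.061))-cr(t(.006,0,.061)))
f=lambda q,z:plane('wrist',q[0]/8+u-35,q[1]/8+v-40,z,s)
rim=f((280,245),.052);side=(f((175,320),.052)+f((385,320),.052))/2;tip=f((296,333),P[2]-.061)
print('rim',R.T@(rim-P),'side',R.T@(side-P),'tip front',R.T@(tip-P))
E
```

```text
tip r6 [290.6997 329.0116] r8 [290.6845 322.1016] per mm x,y [ -0.0057 -11.9571] [12.6883 -0.0062]
rim [ 0.0083 -0.0009  0.0756] side [ 0.0016 -0.0009  0.0756] tip front [0.0057 0.0004 0.061 ]
```

```bash
python3 -m pendant '[[0,0,0,-0.0006,-0.0026,0.006,-1],[0,0,0,0,0,0.01,-1],[0,0,0,0,0,0.007,-1],[0,0,0,0,0,0.005,-1],[0,0,0,0,0,0,-1],[0,0,0,0,0,0,-1]]'; python3 -m pendant '[[0,0,0,0,0,0.004,-1],[0,0,0,0,0,0.004,-1],[0,0,0,0,0,0,-1]]';  python3 -m pendant '[[0,0,0,0,0,0.004,-1],[0,0,0,0,0,0.004,-1],[0,0,0,0,0,0,-1]]'
```

```text
time_s: 26.52
tool_pos: [0.5743, -0.2488, 0.1123]
tool_rot: [[-0.137, 0.991, 0.0], [0.991, 0.137, 0.0], [0.0, 0.0, -1.0]]
force: [0.9, 0.0, -1.4]
grip_width: 0.0215
finger_force: 59.1
time_s: 26.9
tool_pos: [0.5742, -0.2489, 0.1081]
tool_rot: [[-0.137, 0.991, -0.0], [0.991, 0.137, 0.0], [0.0, -0.0, -1.0]]
force: [-0.0, -0.1, -1.7]
grip_width: 0.0217
finger_force: 59.1
time_s: 27.28
tool_pos: [0.5742, -0.2488, 0.1041]
tool_rot: [[-0.137, 0.991, -0.0], [0.991, 0.137, 0.0], [0.0, -0.0, -1.0]]
force: [0.4, -0.9, -1.4]
grip_width: 0.0212
finger_force: 59.1
```

```bash
python3 -m pendant '[[0,0,0,0,0,0.003,-1],[0,0,0,0,0,0.003,-1],[0,0,0,0,0,0,-1]]'; python3 -m pendant '[[0,0,0,0,0,0.003,-1],[0,0,0,0,0,0.003,-1],[0,0,0,0,0,0,-1]]'
```

```text
time_s: 27.65
tool_pos: [0.5742, -0.2488, 0.1011]
tool_rot: [[-0.137, 0.991, -0.0], [0.991, 0.137, 0.0], [0.0, -0.0, -1.0]]
force: [-0.9, 0.0, -1.5]
grip_width: 0.0215
finger_force: 59.1
time_s: 28.02
tool_pos: [0.5742, -0.2489, 0.0981]
tool_rot: [[-0.137, 0.991, -0.0], [0.991, 0.137, 0.0], [0.0, -0.0, -1.0]]
force: [-0.0, 0.2, -1.4]
grip_width: 0.0214
finger_force: 59.1
```

The bolt is in the rail hole without touching anything, so I'll continue down.

```bash
python3 -m pendant '[[0,0,0,0,0,0.004,-1],[0,0,0,0,0,0.004,-1],[0,0,0,0,0,0.004,-1],[0,0,0,0,0,0,-1]]'; python3 -m pendant '[[0,0,0,0,0,0.006,-1],[0,0,0,0,0,0.006,-1],[0,0,0,0,0,0.006,-1],[0,0,0,0,0,0.004,-1],[0,0,0,0,0,0,-1]]'
```

```text
time_s: 28.52
tool_pos: [0.5742, -0.2489, 0.0921]
tool_rot: [[-0.137, 0.991, -0.0], [0.991, 0.137, 0.0], [0.0, -0.0, -1.0]]
force: [-0.1, -0.5, -1.2]
grip_width: 0.0214
finger_force: 59.1
time_s: 29.15
tool_pos: [0.5742, -0.2489, 0.0811]
tool_rot: [[-0.137, 0.991, -0.0], [0.991, 0.137, 0.0], [0.0, -0.0, -1.0]]
force: [0.2, 0.7, -2.8]
grip_width: 0.0214
finger_force: 59.1
```

```bash
python3 -m pendant '[[0,0,0,0,0,0.004,-1],[0,0,0,0,0,0.004,-1],[0,0,0,0,0,0,-1]]'; python3 -m pendant '[[0,0,0,0,0,0.002,-1],[0,0,0,0,0,0,-1]]'
```

```text
time_s: 29.52
tool_pos: [0.5742, -0.2489, 0.0771]
tool_rot: [[-0.137, 0.991, -0.0], [0.991, 0.137, 0.0], [0.0, -0.0, -1.0]]
force: [-0.5, -0.3, -2.9]
grip_width: 0.0212
finger_force: 59.1
time_s: 29.78
tool_pos: [0.5742, -0.2489, 0.0762]
tool_rot: [[-0.137, 0.991, -0.0], [0.991, 0.137, 0.0], [0.0, -0.0, -1.0]]
force: [0.2, -0.2, -1.8]
grip_width: 0.0216
finger_force: 59.1
```

```bash
python3 -m pendant '[[0,0,0,0,0,0.002,-1],[0,0,0,0,0,0.002,-1],[0,0,0,0,0,0,-1]]'; python3 -m pendant '[[0,0,0,0,0,0.001,-1],[0,0,0,0,0,0.001,-1],[0,0,0,0,0,0,-1]]'
```

```text
time_s: 30.15
tool_pos: [0.5743, -0.2489, 0.0742]
tool_rot: [[-0.137, 0.991, -0.0], [0.991, 0.137, 0.0], [0.0, -0.0, -1.0]]
force: [0.8, -1.1, -1.6]
grip_width: 0.0213
finger_force: 59.1
time_s: 30.52
tool_pos: [0.5742, -0.2489, 0.0733]
tool_rot: [[-0.137, 0.991, -0.0], [0.991, 0.137, 0.0], [0.0, -0.0, -1.0]]
force: [0.3, -0.7, -0.6]
grip_width: 0.0211
finger_force: 59.2
```

```bash
python3 -m pendant '[[0,0,0,0,0,0.001,-1],[0,0,0,0,0,0,-1]]'; python3 -m pendant '[[0,0,0,0,0,0.001,-1],[0,0,0,0,0,0,-1]]'
```

```text
time_s: 30.78
tool_pos: [0.5743, -0.2489, 0.0732]
tool_rot: [[-0.137, 0.991, 0.0], [0.991, 0.137, -0.0], [-0.0, -0.0, -1.0]]
force: [-2.0, -1.2, 5.7]
grip_width: 0.0214
finger_force: 60.0
time_s: 31.02
tool_pos: [0.5743, -0.2489, 0.0731]
tool_rot: [[-0.137, 0.991, 0.0], [0.991, 0.137, -0.0], [-0.001, -0.0, -1.0]]
force: [-4.9, 1.0, 14.0]
grip_width: 0.0214
finger_force: 60.7
```

The head has seated at the predicted 0.0731. I'll release it and check.

```bash
python3 -m pendant '[[0,0,0,0,0,-0.0015,-1],[0,0,0,0,0,0,-0.6],[0,0,0,0,0,0,-0.2],[0,0,0,0,0,0,0.2],[0,0,0,0,0,0,0.2],[0,0,0,0,0,0,0.2]]'; python3 -m pendant '[[0,0,0,0,0,-0.05,0.4],[0,0,0,0,0,-0.1,1],[0,0,0,0,0,-0.1,1],[0,0,0,0,0,-0.1,1],[0,0,0,0,0,-0.1,1],[0,0,0,0,0,0,1],[0,0,0,0,0,0,1]]'
python3 - <<'E'
from h import *
s=status.sense();im=get_image('wrist')[:,:,::-1];cv2.imwrite('pics/w8.png',im);print(s['tool_pos'],s['force'])
R=np.array(s['tool_rot'])
a=np.array([-.137,.9906]);n=np.array([.9906,.137])
g=im.max(2);h=np.array([.575,-.249,.068]);u,v=map(int,proj(h,s));m=np.zeros(g.shape,np.uint8);w=slice(v-20,v+20),slice(u-20,u+20);m[w]=g[w]<75
c=max(cv2.findContours(m,0,2)[0],key=cv2.contourArea);p,r=cv2.minEnclosingCircle(c);b=plane('wrist',*p,.068,s);print('bolt top',p,r,b)
hsv=cv2.cvtColor(im,cv2.COLOR_BGR2HSV);q=((hsv[...,1]>150)&((hsv[...,0]<8)|(hsv[...,0]>172))&(g>50)).astype(np.uint8);q[:, :250]=0;q[:,380:]=0
c=max(cv2.findContours(q,0,2)[0],key=cv2.contourArea);print('red box',cv2.boundingRect(c),'expected cap/grip-bottom px',[proj(np.array([.5575,-.120,z]),s) for z in(.116,.06)])
E
```

```text
time_s: 31.78
tool_pos: [0.5742, -0.2488, 0.0729]
tool_rot: [[-0.137, 0.991, -0.0], [0.991, 0.137, 0.0], [0.0, -0.0, -1.0]]
force: [0.2, -1.2, 0.4]
grip_width: 0.0509
finger_force: 0.0
time_s: 32.65
tool_pos: [0.5739, -0.2489, 0.2974]
tool_rot: [[-0.137, 0.991, -0.001], [0.991, 0.137, 0.0], [0.0, -0.001, -1.0]]
force: [-0.1, -0.7, -0.2]
grip_width: 0.085
finger_force: 0.0
[ 0.5739 -0.2489  0.2974] [-0.0989 -0.7091 -0.2008]
bolt top (313.5, 179.5) 27.57726287841797 [ 0.5739 -0.2484  0.068 ]
red box (305, 53, 22, 19) expected cap/grip-bottom px [(np.float64(314.87826755833936), np.float64(59.239677201042156)), (np.float64(314.676397346973), np.float64(68.1330081849897))]
```

The bolt and the drift both show where they should be, and the gripper is clear, so I'm handing in.

```bash
python3 -c "
from plant import order
print(order.close_job())"
```

```text
the job is handed in; nothing more can be done
None
```

I handed the job in at about 33 s; the hand-in returned no verdict. The drift stands with its collar on the saddle at hole0, the saddle slid into line, and the bolt's head sits on the saddle at hole1. The punch and wrenches were not touched.

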